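# Strut check on a specimen cool box lid

### The job

Do the strut check on the specimen cool box: swing the toggle clamp's handle outward and down, back over centre, until its arm stands clear of the lid. Then take the lid by its bar handle and raise it clearly past its balance point, where the gas strut begins to carry it, never letting the strut throw it wide open, and bring it back to a few degrees below the balance point, where it wants to fall shut again. Finish there, still holding the lid steady so that a colleague can adjust the strut, and leave the other things on the desk where they stand.

Things in the scene. Friction and masses are not known exactly. Their poses are not given: they have to be found in the camera images.
- cool_box: White insulated specimen cool box, fixed: 220 deep (x) x 180 wide (y) x 120 mm high, plus a lid (top at z 150 mm). Origin: centre of its underside. Its x axis points from the front (bar handle, towards the robot) to the hinge at the back, y to its left, z up; turned by up to 9 degrees. Gas strut on its left side, vertical-handle toggle clamp on a bracket on its right side.
- lid (a joint): Lid angle (rad): 0 shut, grows as the front edge rises, stop at 1.30. Lid 0.9 kg, with a gas strut. Balance point 0.62: below it the lid falls shut if let go (closing moment 0.97 N m near shut, 0.35 at 0.40, 0.10 at 0.55), above it the strut carries it up to the stop by itself (0.18 N m at 0.75, 0.66 at the stop). A few degrees below the balance point is about 0.45 to 0.58.
- lid_handle (a point): Middle of the lid's bar handle: level round steel bar, 12 mm thick, 62 mm clear between its end arms, along the box's y, in front of the lid. Lid shut: z 138 mm, 32 mm of free air between bar and the lid's front edge. Moves with the lid on a circle of radius 262 mm about lid_hinge; the bar turns between finger pads, so the gripper can keep pointing down.
- lid_hinge (a point): Fixed point on the lid's hinge axis (along the box's y), at mid-width: 112 mm behind the box's centre, 124 mm above its underside.
- clamp_arm (a joint): Angle of the toggle clamp's arm (rad): about 0 clamped, the arm level over the lid's right edge and its sprung rubber foot pressing on the lid; 1.42 fully back, the arm upright beside the lid. From 1.2 on it is clear of the lid; below that the foot can catch the lid's edge. Once well back it stays back by the handle's weight.
- clamp_grip (a point): Middle of the clamp handle's round black grip, 17 mm thick, 62 mm long (31 mm each way). Clamped: handle upright at the box's right side, this point 272 mm above the desk. Release: it swings outward (box -y) and down, in the box's y-z plane, passing dead centre in the first 0.1 rad, through about 1.75 rad, until it lies level or a little lower, pointing away from the box.
- clamp_pivot (a point): Fixed point, 20 mm in front of the box's centre, 149 mm to its right, 177 mm above the desk: clamp_grip swings about it (about the box's x) on a circle of radius 97 mm, within 1 mm. 1.70 rad of swing brings clamp_arm to 1.23; 1.79 rad is fully back.
- stapler: Bystander: stapler, 64 x 116 x 37 mm. Origin: centre of its underside.
- oximeter: Bystander: finger pulse oximeter, 60 x 54 x 30 mm. Origin: centre of its underside.
- gel_tube: Bystander: flat gel tube lying down, 61 x 199 x 41 mm. Origin: centre of its underside.
- med_bottle: Bystander: round medicine bottle, 46 mm across, 85 mm high. Origin: centre of its underside.
- mug: Bystander: mug, 78 mm across, 97 mm high. Origin: centre of its underside.
- med_box: Bystander: small medicine carton, 51 x 63 x 100 mm. Origin: centre of its underside.
- stamp: Bystander: self-inking stamp, 41 x 57 x 95 mm. Origin: centre of its underside.

How it is judged:
By the outcome, as a careful person would: the job done as asked, in the order asked, and still so for the second after the job is handed in, while the arm keeps its last pose, push and grip.
It also fails if it takes over 58 s, if anything falls off the work surface, if the arm or the gripper's body presses on something with over 40 N, if the wrist force passes 120 N, or if a joint passes its speed limit or range.

### The arm

A 6-joint arm with a two-finger parallel gripper is mounted at the origin on a cart in front of the work surface, level with it; the furniture and walls round the work are solid. World frame = base frame: x ahead of the robot, y to its left, z up, the work surface at z = 0. Lengths are in m, angles in rad, forces in N, time in s.
With the tool pointing down it reaches from about 0.25 to 0.775 m from the base axis. Payload 4 kg.
Tool frame: the origin (TCP) lies at the very end of the fingers, on their centre line; the grasp point (between the pads) lies 19 mm behind it (robot.hold_point_z is the distance from the TCP to the grasp point, in m); z points along the fingers, y is the line along which they close (so a half turn about z gives the same grasp; the last joint's range is limited). The gripper opens to 94 mm and grips with 3 to 60 N. Pads are 16 mm wide; open, the fingers measure 119 mm over their backs; the gripper's body (75 mm by 177 mm) begins 78 mm behind the grasp point.
Start: joints at [-1.33, 0.087, 1.371, -0, 1.684, -0.103], TCP at [0.185, -0.518, 0.175] pointing down, gripper open.
Joint ranges: [-3.1, 3.1], [-0.76, 2.03], [0.27, 2.55], [-1.08, 4.22], [0.17, 2.65], [-2.57, 2.57]. Speed limits (rad/s): [2.79, 2.79, 3.14, 3.14, 3.14, 3.14].

### API

Orientations are given as [roll, pitch, yaw] about the fixed x, y, z axes, in that order (R = Rz(yaw) Ry(pitch) Rx(roll)).
In Python, from bench import robot gives the robot as it stands.
- The arm moves only by the tool carry_out, never from a script. Its argument "steps" is a list of rows, each a list of 3 entries, a list of its own where there are three numbers: the shift along the tool's x, y, z in m, then the turn about the tool's z in units of 10 degrees (1.0 is 10 degrees), then the closure, from -1 (fully open) to 1 (shut). In form: [[[tx, ty, tz], roll, jaw], ...]. A call has 1 to 10 rows; each row is the pose to reach, as a shift and turn from the pose commanded when the call began, along the tool's axes at that moment; what a row does not reach only later rows make up. A row lasts 1/8 s, in which the tool goes at most 62.5 mm and 10.7 degrees, less where a joint would pass 70% of its speed; a pose out of reach is approached as far as the arm can. A call with a gripper value outside its range is refused whole. The fingers move at their own pace and stop on an object; the grip force is fixed at half the most. Time passes only in rows, so rows that repeat a pose let the fingers close. It gives the time, the measured TCP pose, the force, the opening and the grip force at its end, in the units of the state.
- robot.get_obs(): the state, without advancing time (a new reading comes with each control period).
- robot.snapshot(name): name is "scene" or "top"; returns a dict with "image" (400x640x3 uint8, red, green, blue), "z_map" (400x640 float32, m along the optical axis (not along the pixel's ray), 0 where there is no reading), "mtx" (3x3 intrinsics, pixels), "D" ([k1, k2, p1, p2, k3] as OpenCV has them; the pictures are not rectified), "R" (3x3) and "t" (3): a world point X has camera coordinates R X + t. Camera axes: x right, y down, z forward; pixel columns grow to the right and rows downward; lengths in m; the calibration is good to about 2 mm. A picture is of the moment at which its call begins.
- robot.close_job(): hands the job in; it is judged then, once.
The state is a dict: "time": time; "joint_positions": joint angles; "qvel": joint speeds; "joint_torque": joint torques, N m; "tool_pos": TCP position; "ee_rot": TCP orientation; "wrist_force": force on the tool from outside, world axes, zero at the start; "wrist_torque": the same for the moment, N m; "width": finger opening in m; "finger_force": force on a finger pad.
Only numpy, scipy, OpenCV 4.12 (cv2) and the standard library are available. Lean on these libraries where they do the work, as an engineer would, in place of code of your own. Each camera call takes 0.05 s, during which the arm holds its last target. There are 200 camera calls.

## Working session

There is one attempt and no reset: what is moved stays moved. The work goes in short steps, Python scripts to look and compute and a tool call to move; the robot and the scene stay as the last step left them, time stands still between calls to the robot, and variables do not carry over. Pictures are saved under pics/ and viewed, at most 10 in all, crops included, and the job is handed in when it is done.

Besides the shell and the picture viewer there is one more tool, called after ">>>" as name(argument=value, ...) on one line, values as JSON. carry_out: Moves the arm, as the interface text tells. Its arguments: {"type":"object","properties":{"steps":{"type":"array","items":{"type":"array"}}},"required":["steps"]}

```bash
mkdir -p pics; ls
cat > h.py <<'E'
import numpy as np, cv2
from bench import robot
def snap(n,f):
    s=robot.snapshot(n); cv2.imwrite(f'pics/{f}.png',cv2.cvtColor(s['image'],cv2.COLOR_RGB2BGR)); np.savez(f'pics/{f}.npz',**s); return s
def world(s,u,v):
    z=float(s['z_map'][v,u]); p=cv2.undistortPoints(np.array([[[u,v]]],float),s['mtx'],s['D'])[0,0]
    return s['R'].T@(np.array([p[0]*z,p[1]*z,z])-s['t'])
def proj(s,P):
    return cv2.projectPoints(np.array(P,float).reshape(-1,3),cv2.Rodrigues(s['R'])[0],s['t'],s['mtx'],s['D'])[0].reshape(-1,2)
E
python3 - <<'E'
from h import *
snap('scene','s0');snap('top','t0');o=robot.get_obs();print(o)
E
```

```text
pics
{'time': 0.1, 'joint_positions': array([-1.33013365e+00,  8.78436211e-02,  1.37204610e+00,  5.29677175e-06,
        1.68357602e+00, -1.03105336e-01]), 'qvel': array([ 1.09433004e-03, -1.68909679e-03, -1.22878330e-03,  1.27006827e-03,
        1.04841571e-03,  2.93028829e-05]), 'joint_torque': array([ 2.50609672e-03, -3.41251481e+01, -3.03300941e+01,  7.20805954e-02,
        3.03587120e-02, -9.47814669e-05]), 'tool_pos': array([ 0.18523944, -0.5173099 ,  0.17417067]), 'ee_rot': array([-3.13973006e+00, -1.98019040e-04,  3.43768417e-01]), 'wrist_force': array([-0.50070199,  0.68359429, -0.31908184]), 'wrist_torque': array([0.02732932, 0.03855548, 0.02371433]), 'finger_force': 0.0, 'width': 0.09378824429018683}
```

View pics/s0.png

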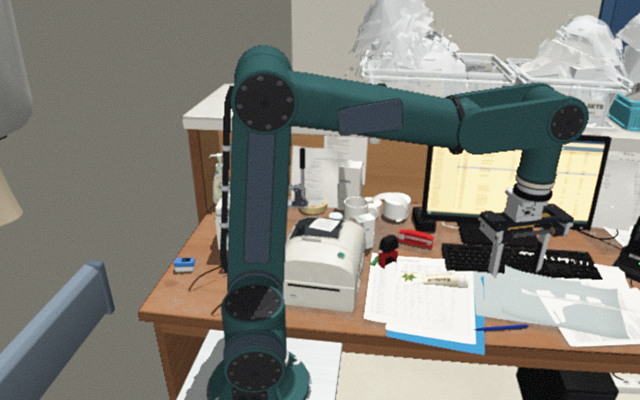

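View pics/t0.png

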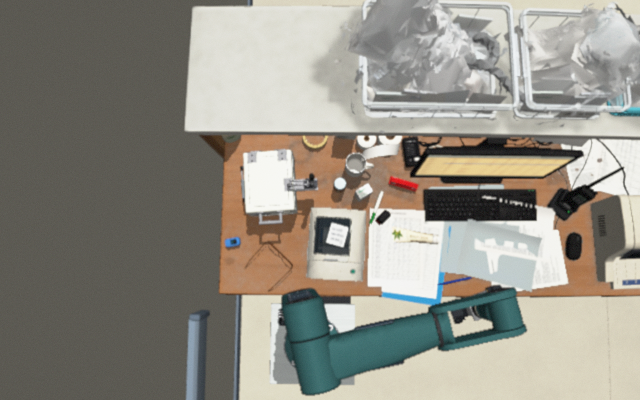

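The top view shows the cool box at about (270,182), its bar handle at (270,218) and the clamp at (303,184). A printer stands at (337,245), with the bottle, carton and mug to the right of the clamp.

Run:
```python
from h import *
s=dict(np.load('pics/t0.npz'))
c=cv2.imread('pics/t0.png')[135:285,220:400]
cv2.imwrite('pics/t0c.png',cv2.resize(c,None,fx=4,fy=4,interpolation=cv2.INTER_CUBIC))
for u,v in [(270,182),(250,165),(290,165),(250,205),(290,205),(303,184),(312,182),(270,219),(337,212),(337,240),(340,184),(356,162),(364,192),(315,260),(233,243),(400,60),(250,133)]: print(u,v,world(s,u,v).round(3))
print(-s['R'].T@s['t'])
```

```text
270 182 [0.59  0.155 0.15 ]
250 165 [0.651 0.229 0.153]
290 165 [0.654 0.085 0.144]
250 205 [ 0.323 -0.05   1.774]
290 205 [0.508 0.082 0.145]
303 184 [0.578 0.034 0.186]
312 182 [0.583 0.002 0.2  ]
270 219 [ 0.469  0.171 -0.004]
337 212 [ 0.486 -0.087  0.133]
337 240 [ 0.384 -0.087  0.168]
340 184 [ 0.594 -0.098  0.092]
356 162 [ 0.694 -0.162  0.016]
364 192 [ 0.564 -0.186  0.102]
315 260 [ 0.314 -0.009  0.084]
233 243 [0.373 0.307 0.025]
400 60 [ 0.85  -0.243  0.61 ]
250 133 [0.723 0.203 0.323]
[ 0.32281442 -0.05029054  1.77381683]
```

View pics/t0c.png

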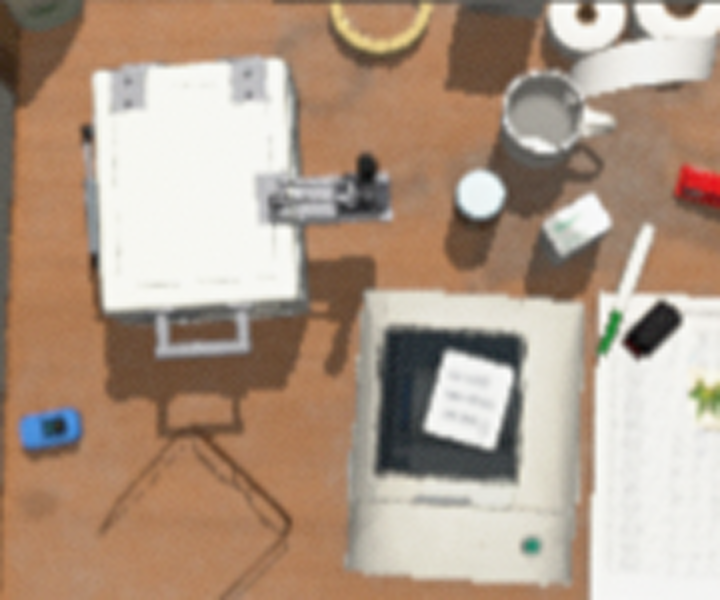

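The crop shows the lid corners at about (107,312), (308,300), (287,60) and (95,72), the bar from (157,352) to (248,348), and the black clamp grip at (367,165). Next I'll fit the box pose.

Run:
```python
from h import *
s=dict(np.load('pics/t0.npz'))
V,U=np.mgrid[135:290,222:345]; z=s['z_map'][V,U].ravel()
p=cv2.undistortPoints(np.c_[U.ravel(),V.ravel()].astype(float)[:,None],s['mtx'],s['D'])[:,0]
W=(np.c_[p*z[:,None],z]-s['t'])@s['R']
W=W[z>0]; 
L=W[(abs(W[:,2]-.15)<.01)&(W[:,1]>.06)&(W[:,0]>.47)]
r=cv2.minAreaRect(L[:,:2].astype(np.float32));print('lid',r)
def plane(x,y,h):
    u,v=220+x/4,135+y/4;q=cv2.undistortPoints(np.array([[[u,v]]],float),s['mtx'],s['D'])[0,0]
    c=-s['R'].T@s['t'];d=s['R'].T@np.r_[q,1];return (c+d*(h-c[2])/d[2])[:2].round(4)
for n,x,y,h in [('FL',105,309,.15),('FR',306,298,.15),('BR',287,60,.15),('BL',95,72,.15),('barL',157,352,.138),('barR',248,348,.138),('griptop',367,163,.30),('gripmid',369,185,.272)]: print(n,plane(x,y,h))
G=W[(W[:,2]>.24)&(W[:,0]<.66)&(W[:,1]<.1)];print('high',len(G),G.round(3)[:40].tolist())
for v in range(126,146,2):print(v,[world(s,u,v).round(3).tolist() for u in(300,230)])
```

```text
lid ((0.5894099473953247, 0.16260406374931335), (0.23475992679595947, 0.17709772288799286), 4.206507682800293)
FL [0.4797 0.2372]
FR [0.4915 0.0577]
BR [0.7082 0.0791]
BL [0.6959 0.2538]
barL [0.4427 0.1913]
barR [0.4472 0.1096]
griptop [ 0.5871 -0.    ]
gripmid [ 0.5736 -0.001 ]
high 36 [[0.595, 0.002, 0.305], [0.597, -0.001, 0.296], [0.593, 0.009, 0.299], [0.592, 0.006, 0.302], [0.591, 0.002, 0.308], [0.593, -0.001, 0.301], [0.592, -0.004, 0.307], [0.589, 0.009, 0.304], [0.589, 0.006, 0.303], [0.589, 0.002, 0.305], [0.59, -0.001, 0.299], [0.585, 0.009, 0.308], [0.586, 0.006, 0.302], [0.585, 0.002, 0.305], [0.587, -0.001, 0.296], [0.587, -0.004, 0.296], [0.583, 0.009, 0.299], [0.583, 0.006, 0.298], [0.583, 0.002, 0.299], [0.582, -0.001, 0.305], [0.583, -0.004, 0.302], [0.584, 0.01, 0.273], [0.581, 0.006, 0.293], [0.581, 0.003, 0.294], [0.581, -0.001, 0.294], [0.584, -0.003, 0.273], [0.584, 0.011, 0.253], [0.58, 0.006, 0.278], [0.58, 0.003, 0.281], [0.582, 0.0, 0.265], [0.582, -0.003, 0.27], [0.581, 0.007, 0.253], [0.579, 0.004, 0.262], [0.58, 0.0, 0.257], [0.583, -0.002, 0.242], [0.22, -0.011, 0.247]]
126 [[0.742, 0.039, 0.342], [0.742, 0.267, 0.338]]
128 [[0.737, 0.039, 0.338], [0.734, 0.266, 0.343]]
130 [[0.728, 0.038, 0.344], [0.728, 0.265, 0.343]]
132 [[0.723, 0.039, 0.338], [0.723, 0.267, 0.335]]
134 [[0.724, 0.04, 0.313], [0.723, 0.272, 0.312]]
136 [[0.803, 0.06, -0.005], [0.778, 0.322, 0.08]]
138 [[0.793, 0.059, 0.001], [0.776, 0.326, 0.06]]
140 [[0.787, 0.059, -0.008], [0.773, 0.331, 0.039]]
142 [[0.779, 0.059, -0.007], [0.771, 0.336, 0.015]]
144 [[0.77, 0.059, -0.005], [0.767, 0.338, 0.0]]
```

The fit gives yaw of about 4.1°, a clamp pivot near (0.588, 0.011) and a grip at about (0.588, 0.003). The shelf edge is at x 0.72. I'll rise and cross towards the clamp.

>>> carry_out(steps=[[[0, 0, -0.06], -0.5, -1], [[0.02, -0.01, -0.11], -1.2, -1], [[0.06, -0.035, -0.15], -2.0, -1], [[0.11, -0.07, -0.186], -3.0, -1], [[0.16, -0.1, -0.186], -4.0, -1], [[0.21, -0.13, -0.186], -5.0, -1], [[0.26, -0.165, -0.186], -6.0, -1], [[0.31, -0.195, -0.186], -7.0, -1], [[0.36, -0.23, -0.186], -7.44, -1], [[0.41, -0.26, -0.186], -7.44, -1]])

```text
time: 1.35
tool_pos: [0.4845, -0.1329, 0.3609]
ee_rot: [-3.141, 0.0, 1.643]
wrist_force: [1.2, -0.9, -0.2]
width: 0.0941
finger_force: 0.0
```

>>> carry_out(steps=[[[0.043, 0.038, 0], 0, -1], [[0.087, 0.076, 0], 0, -1], [[0.13, 0.114, 0], 0, -1], [[0.13, 0.114, 0], 0, -1]])

```text
time: 1.85
tool_pos: [0.5895, 0.0061, 0.358]
ee_rot: [-3.137, -0.001, 1.648]
wrist_force: [-0.1, -0.4, -1.0]
width: 0.094
finger_force: 0.0
```

Run:
```python
from h import *
s=snap('scene','s1'); o=robot.get_obs(); print(o['tool_pos'],o['ee_rot'])
print(proj(s,[[.588,.003,.272],[.588,.003,.303],o['tool_pos']]).round())
u,v=proj(s,[[.588,.003,.28]])[0].astype(int)
c=cv2.imread('pics/s1.png')[v-60:v+60,max(u-80,0):u+80]; print(u,v)
cv2.imwrite('pics/s1c.png',cv2.resize(c,None,fx=5,fy=5,interpolation=cv2.INTER_CUBIC))
```

```text
[0.58860172 0.00430873 0.35908013] [-3.13780204e+00 -1.85316602e-04  1.64521707e+00]
[[301. 159.]
 [301. 149.]
 [300. 130.]]
300 156
```

View pics/s1c.png

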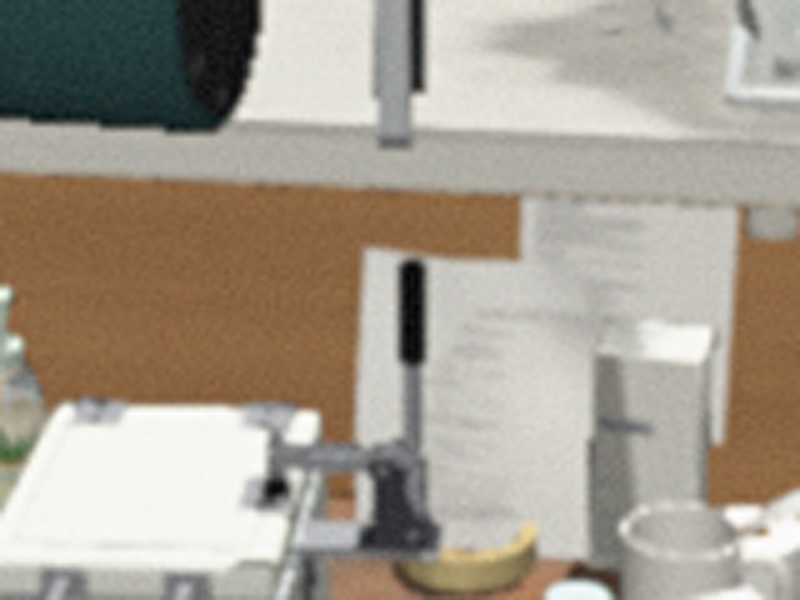

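The crop shows the grip upright at pixel (302,158), within about 1.5 px of the prediction and 1–2 mm further to the right. The jaws straddle it, so I'll descend and close.

>>> carry_out(steps=[[[-0.002, 0, 0.03], 0, -1], [[-0.002, 0, 0.06], 0, -1], [[-0.002, 0, 0.09], 0, -1], [[-0.002, 0, 0.107], 0, -1], [[-0.002, 0, 0.107], 0, 0], [[-0.002, 0, 0.107], 0, 1], [[-0.002, 0, 0.107], 0, 1], [[-0.002, 0, 0.107], 0, 1], [[-0.002, 0, 0.107], 0, 1], [[-0.002, 0, 0.107], 0, 1]])

```text
time: 3.15
tool_pos: [0.5884, 0.001, 0.2542]
ee_rot: [3.142, 0.0, 1.642]
wrist_force: [0.2, 0.4, 0.5]
width: 0.0374
finger_force: 0.0
```

>>> carry_out(steps=[[[0, 0, 0], 0, 1], [[0, 0, 0], 0, 1], [[0, 0, 0], 0, 1], [[0, 0, 0], 0, 1]])

```text
time: 3.65
tool_pos: [0.5901, 0.0012, 0.2542]
ee_rot: [3.138, 0.0, 1.643]
wrist_force: [4.8, 0.7, -1.7]
width: 0.0158
finger_force: 30.0
```

>>> carry_out(steps=[[[-0.007, 0, 0.001], 0, 1], [[-0.014, 0, 0.002], 0, 1], [[-0.021, 0, 0.004], 0, 1], [[-0.028, 0, 0.006], 0, 1], [[-0.028, 0, 0.006], 0, 1]])

```text
time: 4.28
tool_pos: [0.5923, -0.0275, 0.2496]
ee_rot: [3.136, 0.001, 1.642]
wrist_force: [6.4, 1.5, 2.0]
width: 0.0159
finger_force: 30.0
```

>>> carry_out(steps=[[[-0.007, 0, 0.003], 0, 1], [[-0.0135, 0, 0.006], 0, 1], [[-0.02, 0, 0.01], 0, 1], [[-0.0255, 0, 0.014], 0, 1], [[-0.0315, 0, 0.019], 0, 1], [[-0.0365, 0, 0.024], 0, 1], [[-0.0415, 0, 0.0295], 0, 1], [[-0.0455, 0, 0.035], 0, 1], [[-0.053, 0, 0.0475], 0, 1], [[-0.053, 0, 0.0475], 0, 1]])

```text
time: 5.52
tool_pos: [0.5967, -0.0839, 0.2027]
ee_rot: [3.134, 0.007, 1.639]
wrist_force: [5.8, -5.6, 5.1]
width: 0.0159
finger_force: 30.0
```

>>> carry_out(steps=[[[-0.005, 0, 0.007], 0, 1], [[-0.0075, 0, 0.0135], 0, 1], [[-0.0095, 0, 0.021], 0, 1], [[-0.011, 0, 0.028], 0, 1], [[-0.012, 0, 0.035], 0, 1], [[-0.012, 0, 0.0425], 0, 1], [[-0.012, 0, 0.05], 0, 1], [[-0.011, 0, 0.057], 0, 1], [[-0.011, 0, 0.057], 0, 1]])

```text
time: 6.65
tool_pos: [0.5976, -0.0953, 0.1449]
ee_rot: [3.135, 0.008, 1.64]
wrist_force: [6.4, -8.4, 1.3]
width: 0.0157
finger_force: 30.0
```

Run:
```python
from h import *
s=snap('scene','s2'); o=robot.get_obs(); print(o['tool_pos'],o['wrist_force'],o['wrist_torque'])
c=cv2.imread('pics/s2.png')[110:230,230:390]
cv2.imwrite('pics/s2c.png',cv2.resize(c,None,fx=5,fy=5,interpolation=cv2.INTER_CUBIC))
```

```text
[ 0.59760737 -0.09532118  0.14523631] [ 6.02866068 -7.87238451  2.21243356] [-1.38634894 -1.24423326  0.03166397]
```

View pics/s2c.png

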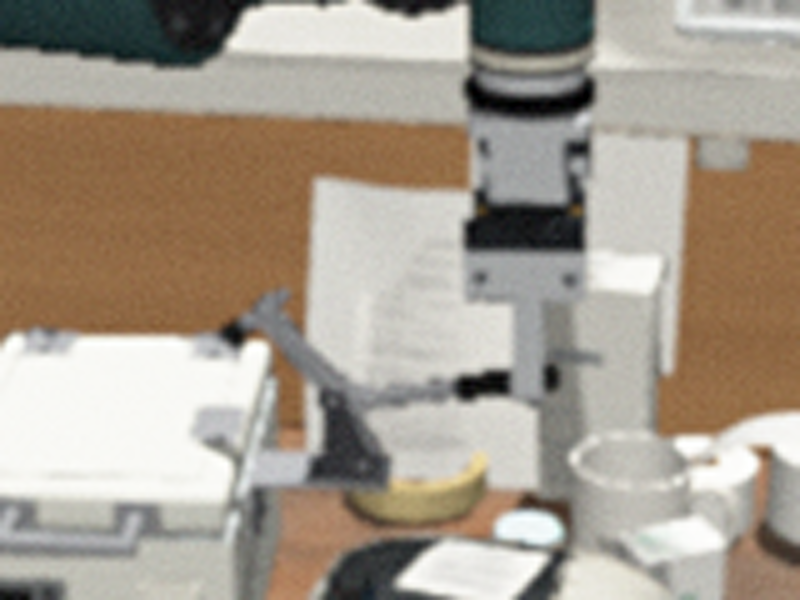

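The crop shows the handle about level near (455–555,383), with the pads towards its outer end at 527. The clamp arm is only about 55–60° up, so it has to go further down.

>>> carry_out(steps=[[[0.001, 0, 0.004], 0, 1], [[0.002, 0, 0.008], 0, 1], [[0.003, 0, 0.012], 0, 1], [[0.004, 0, 0.016], 0, 1], [[0.005, 0, 0.019], 0, 1], [[0.005, 0, 0.019], 0, 1]])

```text
time: 7.45
tool_pos: [0.5972, -0.0906, 0.1258]
ee_rot: [3.135, 0.009, 1.64]
wrist_force: [7.0, -8.5, -0.4]
width: 0.0161
finger_force: 30.0
```

Run:
```python
from h import *
s=snap('scene','s3'); o=robot.get_obs(); print(o['tool_pos'],o['wrist_force'],o['wrist_torque'])
c=cv2.imread('pics/s3.png')[110:230,230:390]
cv2.imwrite('pics/s3c.png',cv2.resize(c,None,fx=5,fy=5,interpolation=cv2.INTER_CUBIC))
```

```text
[ 0.59726587 -0.09061674  0.12590914] [ 6.40421613 -8.41079531  0.27078448] [-1.4317902  -1.40592713 -0.00380639]
```

View pics/s3c.png

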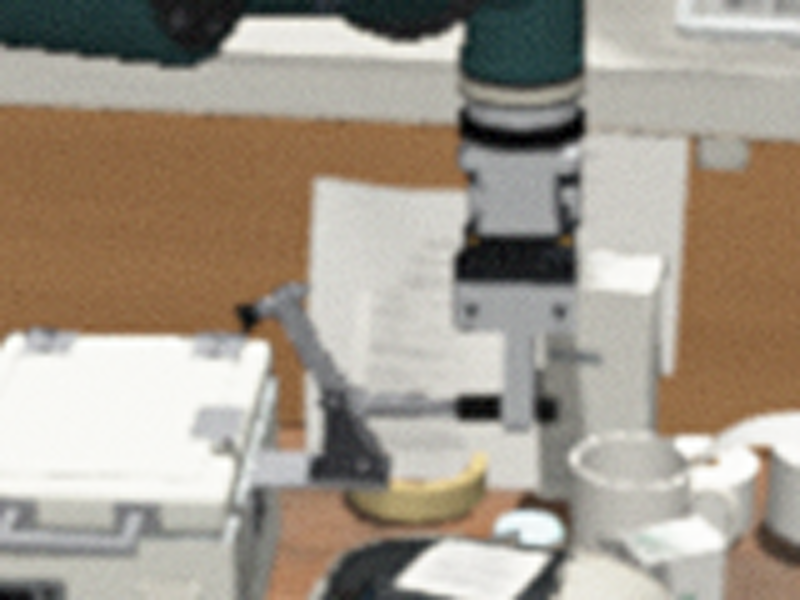

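The arm is now at about 68°, with its foot at (245,315) still near the lid's edge, and the force is small. I'll go on down to the stop.

>>> carry_out(steps=[[[0.001, 0, 0.004], 0, 1], [[0.002, 0, 0.008], 0, 1], [[0.003, 0, 0.012], 0, 1], [[0.004, 0, 0.015], 0, 1], [[0.004, 0, 0.015], 0, 1]])

```text
time: 8.12
tool_pos: [0.5968, -0.0849, 0.1103]
ee_rot: [3.136, 0.006, 1.641]
wrist_force: [6.8, -5.8, -1.5]
width: 0.016
finger_force: 30.0
```

>>> carry_out(steps=[[[0.001, 0, 0.003], 0, 1], [[0.002, 0, 0.006], 0, 1], [[0.002, 0, 0.007], 0, 1], [[0.002, 0, 0.007], 0, 1]])

```text
time: 8.62
tool_pos: [0.5967, -0.0824, 0.1042]
ee_rot: [3.135, 0.005, 1.641]
wrist_force: [6.7, -4.7, 1.0]
width: 0.0159
finger_force: 30.0
```

Run:
```python
from h import *
s=snap('scene','s4'); o=robot.get_obs(); print(o['tool_pos'],o['wrist_force'],o['wrist_torque'])
c=cv2.imread('pics/s4.png')[110:230,230:390]
cv2.imwrite('pics/s4c.png',cv2.resize(c,None,fx=5,fy=5,interpolation=cv2.INTER_CUBIC))
t=snap('top','t4'); V,U=np.mgrid[160:205,285:325]
A=np.array([world(t,u,v) for u,v in zip(U.ravel(),V.ravel()) if t['z_map'][v,u]>0])
A=A[(A[:,2]>.17)&(A[:,1]>0)&(A[:,2]<.3)];print(A[np.argsort(A[:,2])][-12:].round(3).tolist(), A[:,1].max())
```

```text
[ 0.59673502 -0.08240223  0.10426276] [ 6.13221684 -5.30556726  1.00164493] [-0.62595381 -1.15137522  0.0258423 ]
[[0.585, 0.052, 0.245], [0.582, 0.041, 0.246], [0.585, 0.021, 0.246], [0.582, 0.045, 0.246], [0.578, 0.024, 0.247], [0.582, 0.055, 0.247], [0.585, 0.024, 0.248], [0.585, 0.028, 0.248], [0.592, 0.028, 0.248], [0.585, 0.018, 0.249], [0.588, 0.031, 0.249], [0.588, 0.017, 0.253]] 0.05541984107947577
```

View pics/s4c.png

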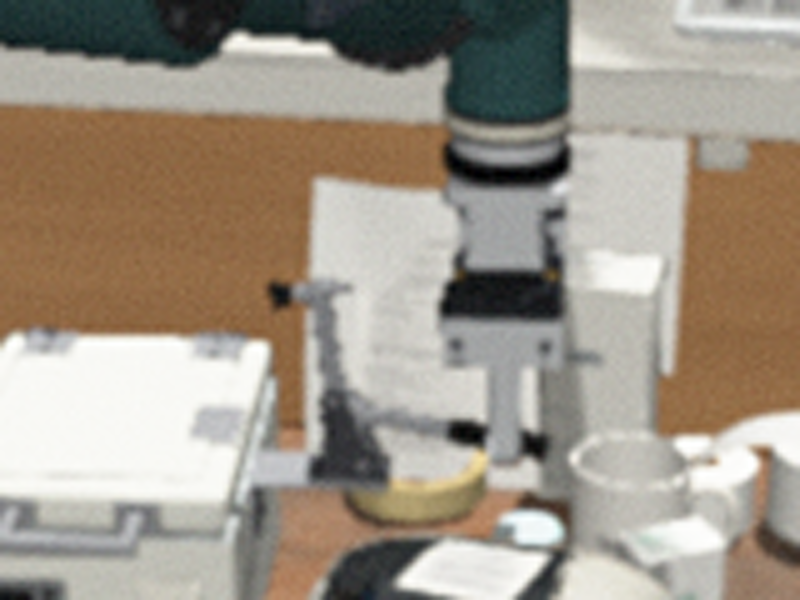

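The clamp arm is now about upright, from (335,400) to (320,293), with its foot clear of the lid. I'll release it and lift.

>>> carry_out(steps=[[[0, 0, 0], 0, 0], [[0, 0, 0], 0, -0.2], [[0, 0, 0], 0, -0.2], [[0, 0, 0], 0, -0.2], [[0, 0, -0.02], 0, -0.2], [[0, 0, -0.06], 0, -0.2], [[0, 0, -0.11], 0, 0], [[0, 0, -0.17], 0, 0.3], [[0, 0, -0.22], 0, 0.3], [[0, 0, -0.22], 0, 0.3]])

```text
time: 9.98
tool_pos: [0.5955, -0.08, 0.3288]
ee_rot: [3.131, 0.003, 1.642]
wrist_force: [0.3, 0.0, 0.1]
width: 0.0331
finger_force: 0.0
```

Run:
```python
from h import *
t=snap('top','t5'); o=robot.get_obs(); print(o['tool_pos'],o['ee_rot'],o['width'],o['wrist_force'])
V,U=np.mgrid[160:205,285:325]
A=np.array([world(t,u,v) for u,v in zip(U.ravel(),V.ravel()) if t['z_map'][v,u]>0])
A=A[(A[:,2]>.17)&(A[:,1]>0)&(A[:,2]<.3)];print(A[np.argsort(A[:,2])][-8:].round(3).tolist(), A[:,1].max())
c=cv2.imread('pics/t5.png')[150:235,225:345]
cv2.imwrite('pics/t5c.png',cv2.resize(c,None,fx=6,fy=6,interpolation=cv2.INTER_CUBIC))
```

```text
[ 0.59478166 -0.07989571  0.32529159] [3.13674236e+00 1.63127550e-03 1.64246381e+00] 0.03309287286834752 [-0.23504014  0.60528331  0.31668573]
[[0.582, 0.024, 0.246], [0.585, 0.021, 0.246], [0.582, 0.055, 0.246], [0.578, 0.024, 0.247], [0.588, 0.021, 0.249], [0.584, 0.034, 0.251], [0.591, 0.028, 0.251], [0.584, 0.024, 0.252]] 0.05536827599182633
```

View pics/t5c.png

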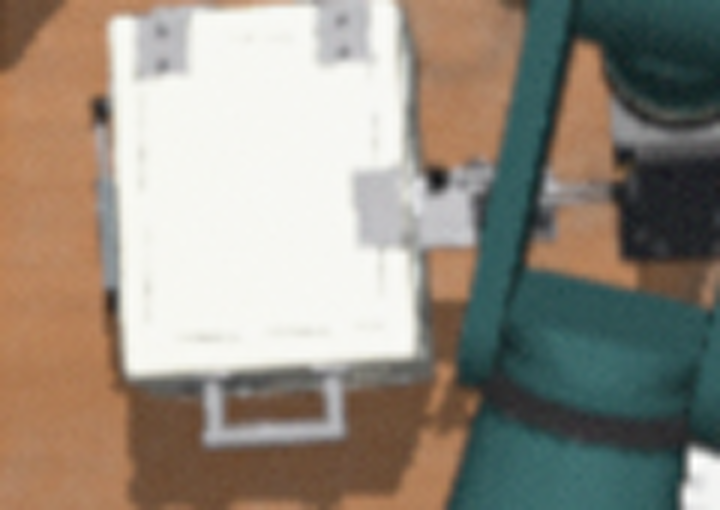

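The clamp stays back. The bar runs from (205,438) to (345,430) in the crop, giving a middle near (0.446, 0.151). I'll move above it.

>>> carry_out(steps=[[[0.045, -0.025, 0], 0, 0.3], [[0.09, -0.05, 0], 0, 0.3], [[0.14, -0.075, 0], 0, 0.3], [[0.19, -0.105, 0], 0, 0.3], [[0.241, -0.131, 0], 0, 0.3], [[0.241, -0.131, 0.05], 0, 0.3], [[0.241, -0.131, 0.09], 0, 0.3], [[0.241, -0.131, 0.12], 0, 0.3], [[0.241, -0.131, 0.12], 0, 0.3]])

```text
time: 11.15
tool_pos: [0.4432, 0.1506, 0.1976]
ee_rot: [-3.132, 0.001, 1.643]
wrist_force: [-0.4, 0.4, 0.3]
width: 0.0329
finger_force: 0.0
```

Run:
```python
from h import *
s=snap('scene','s6'); o=robot.get_obs(); print(o['tool_pos'],o['ee_rot'],o['width'],o['wrist_force'])
u,v=proj(s,[[.446,.151,.15]])[0].astype(int);print(u,v,proj(s,[[.446,.151,.138]]))
c=cv2.imread('pics/s6.png')[v-50:v+50,u-60:u+60]
cv2.imwrite('pics/s6c.png',cv2.resize(c,None,fx=6,fy=6,interpolation=cv2.INTER_CUBIC))
```

```text
[0.44465286 0.15090937 0.20028679] [-3.13632276e+00  8.22108519e-04  1.64242193e+00] 0.032836352584204476 [-0.5550855  -0.0132998  -0.86631896]
240 215 [[241.13377598 219.56834161]]
```

View pics/s6c.png

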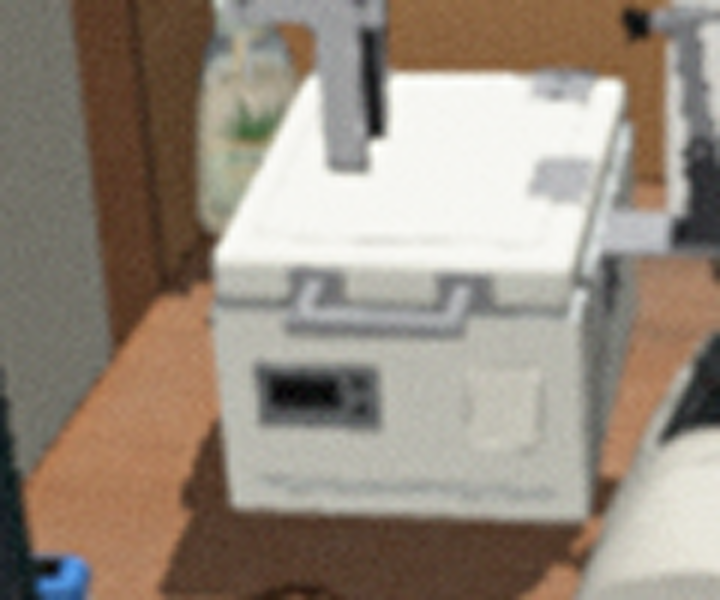

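The crop shows the bar's middle at pixel (242.7,218.8), with (241.1,219.6) predicted. I'll descend and grip.

>>> carry_out(steps=[[[-0.003, 0, 0.025], 0, 0.3], [[-0.003, 0, 0.05], 0, 0.3], [[-0.003, 0, 0.07], 0, 0.3], [[-0.003, 0, 0.082], 0, 0.3], [[-0.003, 0, 0.082], 0, 0.3], [[-0.003, 0, 0.082], 0, 1], [[-0.003, 0, 0.082], 0, 1], [[-0.003, 0, 0.082], 0, 1], [[-0.003, 0, 0.082], 0, 1]])

```text
time: 12.32
tool_pos: [0.4466, 0.1482, 0.1209]
ee_rot: [3.141, 0.0, 1.642]
wrist_force: [-0.4, -0.8, 0.3]
width: 0.0006
finger_force: 0.0
```

The fingers closed on nothing. I'll check the bar with the depth map.

Run:
```python
from h import *
t=np.load('pics/t5.npz')
for v in range(218,227): print(v,[world(t,u,v).round(3).tolist() for u in (264,271,278)])
s=np.load('pics/s6.npz')
for v in range(212,224): print(v,[world(s,u,v).round(3).tolist() for u in (236,243,250)])
o=robot.get_obs();print(o['tool_pos'],o['ee_rot'],o['width'],o['joint_positions'])
s=snap('scene','s7');c=cv2.imread('pics/s7.png')[165:265,180:300]
cv2.imwrite('pics/s7c.png',cv2.resize(c,None,fx=6,fy=6,interpolation=cv2.INTER_CUBIC))
```

```text
218 [[0.472, 0.194, 0.001], [0.473, 0.167, -0.004], [0.473, 0.139, 0.001]]
219 [[0.469, 0.194, -0.003], [0.469, 0.166, 0.003], [0.469, 0.139, 0.001]]
220 [[0.465, 0.194, -0.002], [0.465, 0.166, 0.002], [0.454, 0.124, 0.142]]
221 [[0.449, 0.173, 0.146], [0.45, 0.149, 0.141], [0.451, 0.124, 0.138]]
222 [[0.446, 0.174, 0.142], [0.446, 0.148, 0.143], [0.447, 0.123, 0.145]]
223 [[0.442, 0.173, 0.144], [0.443, 0.149, 0.138], [0.443, 0.124, 0.139]]
224 [[0.439, 0.173, 0.144], [0.449, 0.166, 0.001], [0.45, 0.138, 0.003]]
225 [[0.445, 0.193, 0.001], [0.446, 0.167, -0.007], [0.446, 0.139, -0.007]]
226 [[0.442, 0.193, -0.003], [0.442, 0.165, 0.001], [0.442, 0.138, 0.002]]
212 [[0.481, 0.176, 0.141], [0.488, 0.157, 0.139], [0.487, 0.136, 0.141]]
213 [[0.484, 0.177, 0.136], [0.487, 0.157, 0.137], [0.489, 0.137, 0.137]]
214 [[0.486, 0.178, 0.132], [0.489, 0.158, 0.132], [0.486, 0.136, 0.135]]
215 [[0.485, 0.178, 0.129], [0.486, 0.157, 0.131], [0.489, 0.137, 0.13]]
216 [[0.492, 0.181, 0.122], [0.495, 0.16, 0.122], [0.494, 0.139, 0.124]]
217 [[0.45, 0.167, 0.143], [0.452, 0.147, 0.143], [0.49, 0.138, 0.123]]
218 [[0.448, 0.166, 0.141], [0.445, 0.145, 0.144], [0.45, 0.126, 0.143]]
219 [[0.439, 0.164, 0.143], [0.442, 0.144, 0.143], [0.447, 0.125, 0.141]]
220 [[0.437, 0.163, 0.141], [0.44, 0.144, 0.14], [0.445, 0.125, 0.139]]
221 [[0.491, 0.181, 0.106], [0.444, 0.145, 0.135], [0.444, 0.125, 0.137]]
222 [[0.484, 0.179, 0.106], [0.491, 0.16, 0.104], [0.494, 0.14, 0.104]]
223 [[0.486, 0.18, 0.102], [0.491, 0.161, 0.101], [0.487, 0.138, 0.105]]
[0.44658617 0.14824359 0.12093717] [3.14106516e+00 2.14442910e-05 1.64238768e+00] 0.0005876384544089232 [ 1.99998815e-01 -7.42388773e-02  1.64061766e+00 -8.88166703e-05
  1.57469347e+00  1.28407084e-01]
```

View pics/s7c.png

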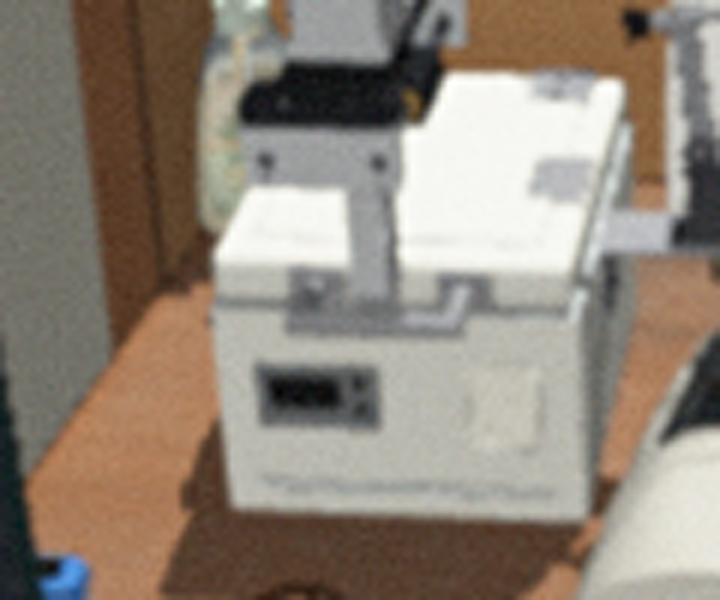

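The crop shows the finger tips ending at (370,303), just above or behind the bar at y≈320. I'll compare the finger's depth with the TCP.

Run:
```python
from h import *
s=np.load('pics/s7.npz')
for v in range(200,224): print(v,[world(s,u,v).round(3).tolist() for u in (240,242,244,250)])
o=robot.get_obs();print(proj(s,[o['tool_pos'],[.446,.148,.138]]))
```

```text
200 [[0.435, 0.146, 0.206], [0.434, 0.141, 0.206], [0.434, 0.135, 0.207], [0.537, 0.148, 0.154]]
201 [[0.437, 0.147, 0.201], [0.433, 0.14, 0.204], [0.435, 0.135, 0.203], [0.53, 0.147, 0.154]]
202 [[0.436, 0.147, 0.199], [0.435, 0.141, 0.2], [0.438, 0.137, 0.198], [0.522, 0.145, 0.155]]
203 [[0.432, 0.146, 0.198], [0.435, 0.142, 0.196], [0.435, 0.136, 0.197], [0.519, 0.144, 0.153]]
204 [[0.436, 0.148, 0.193], [0.432, 0.141, 0.195], [0.438, 0.137, 0.192], [0.512, 0.142, 0.154]]
205 [[0.432, 0.147, 0.191], [0.436, 0.142, 0.19], [0.435, 0.136, 0.191], [0.509, 0.141, 0.152]]
206 [[0.435, 0.148, 0.187], [0.436, 0.143, 0.187], [0.434, 0.136, 0.188], [0.506, 0.141, 0.15]]
207 [[0.432, 0.147, 0.185], [0.437, 0.143, 0.183], [0.441, 0.138, 0.181], [0.501, 0.139, 0.15]]
208 [[0.433, 0.148, 0.182], [0.436, 0.143, 0.18], [0.436, 0.137, 0.181], [0.496, 0.138, 0.149]]
209 [[0.43, 0.147, 0.18], [0.43, 0.141, 0.181], [0.438, 0.138, 0.177], [0.488, 0.136, 0.15]]
210 [[0.433, 0.148, 0.176], [0.433, 0.142, 0.176], [0.432, 0.136, 0.177], [0.488, 0.136, 0.147]]
211 [[0.437, 0.15, 0.17], [0.433, 0.142, 0.17
[... 560 characters left out ...]
56, 0.151, 0.141], [0.452, 0.144, 0.144], [0.493, 0.139, 0.122]]
218 [[0.444, 0.153, 0.144], [0.444, 0.148, 0.144], [0.446, 0.142, 0.143], [0.446, 0.125, 0.145]]
219 [[0.444, 0.153, 0.141], [0.442, 0.147, 0.142], [0.444, 0.142, 0.142], [0.448, 0.126, 0.141]]
220 [[0.439, 0.152, 0.141], [0.443, 0.148, 0.139], [0.445, 0.143, 0.138], [0.45, 0.127, 0.136]]
221 [[0.445, 0.154, 0.134], [0.443, 0.148, 0.135], [0.448, 0.144, 0.133], [0.445, 0.125, 0.136]]
222 [[0.491, 0.169, 0.104], [0.49, 0.163, 0.104], [0.488, 0.156, 0.106], [0.492, 0.14, 0.105]]
223 [[0.486, 0.168, 0.103], [0.483, 0.161, 0.105], [0.49, 0.157, 0.101], [0.493, 0.14, 0.101]]
[[242.54782745 224.8809097 ]
 [242.17078994 219.64354366]]
```

The closed finger tips sit at z≈0.155 while the reported TCP is at 0.121. I'll check whether that offset is constant.

Run:
```python
from h import *
for f,us,vr in (('s1',(299,),range(112,132)),('s4',(331,),range(185,206)),('s6',(238,),range(180,200))):
    s=np.load(f'pics/{f}.npz')
    for v in vr: print(f,v,[world(s,u,v).round(3).tolist() for u in us])
```

```text
s1 112 [[0.529, -0.003, 0.43]]
s1 113 [[0.529, -0.003, 0.428]]
s1 114 [[0.535, -0.002, 0.423]]
s1 115 [[0.532, -0.002, 0.421]]
s1 116 [[0.531, -0.003, 0.419]]
s1 117 [[0.536, -0.002, 0.414]]
s1 118 [[0.532, -0.002, 0.413]]
s1 119 [[0.531, -0.002, 0.41]]
s1 120 [[0.527, -0.003, 0.409]]
s1 121 [[0.528, -0.003, 0.406]]
s1 122 [[0.526, -0.003, 0.404]]
s1 123 [[0.532, -0.002, 0.399]]
s1 124 [[0.534, -0.002, 0.395]]
s1 125 [[0.537, -0.001, 0.392]]
s1 126 [[0.719, 0.03, 0.328]]
s1 127 [[0.729, 0.032, 0.321]]
s1 128 [[0.721, 0.031, 0.321]]
s1 129 [[0.728, 0.032, 0.315]]
s1 130 [[0.726, 0.032, 0.312]]
s1 131 [[0.722, 0.031, 0.311]]
s4 185 [[0.576, -0.087, 0.2]]
s4 186 [[0.579, -0.087, 0.195]]
s4 187 [[0.576, -0.087, 0.194]]
s4 188 [[0.576, -0.087, 0.19]]
s4 189 [[0.577, -0.087, 0.187]]
s4 190 [[0.581, -0.087, 0.182]]
s4 191 [[0.571, -0.088, 0.183]]
s4 192 [[0.579, -0.087, 0.176]]
s4 193 [[0.575, -0.087, 0.174]]
s4 194 [[0.577, -0.087, 0.17]]
s4 195 [[0.578, -0.087, 0.167]]
s4 196 [[0.577, -0.087, 0.164]]
s4 197 [[0.577, -0.088, 0.161]]
s4 198 [[0.58, -0.087, 0.156]]
s4 199 [[0.577, -0.088, 0.154]]
s4 200 [[0.576, -0.088, 0.151]]
s4 201 [[0.574, -0.088, 0.149]]
s4 202 [[0.58, -0.087, 0.142]]
s4 203 [[0.588, -0.087, 0.135]]
s4 204 [[0.814, -0.064, 0.014]]
s4 205 [[0.816, -0.064, 0.009]]
s6 180 [[0.414, 0.141, 0.275]]
s6 181 [[0.417, 0.142, 0.27]]
s6 182 [[0.415, 0.142, 0.269]]
s6 183 [[0.418, 0.143, 0.264]]
s6 184 [[0.416, 0.143, 0.262]]
s6 185 [[0.414, 0.142, 0.26]]
s6 186 [[0.416, 0.143, 0.256]]
s6 187 [[0.415, 0.143, 0.254]]
s6 188 [[0.415, 0.143, 0.251]]
s6 189 [[0.409, 0.141, 0.251]]
s6 190 [[0.416, 0.144, 0.245]]
s6 191 [[0.417, 0.144, 0.241]]
s6 192 [[0.42, 0.145, 0.237]]
s6 193 [[0.425, 0.147, 0.231]]
s6 194 [[0.57, 0.195, 0.154]]
s6 195 [[0.567, 0.194, 0.152]]
s6 196 [[0.557, 0.191, 0.154]]
s6 197 [[0.549, 0.189, 0.155]]
s6 198 [[0.549, 0.189, 0.151]]
s6 199 [[0.545, 0.188, 0.15]]
```

The offset is constant: the real tips are about 32 mm above the reported TCP. I'll open, lower by 33 mm and grip.

>>> carry_out(steps=[[[0, 0, 0], 0, 0.3], [[0, 0, 0], 0, 0.3], [[0, 0, 0], 0, 0.3], [[0, 0, 0.011], 0, 0.3], [[0, 0, 0.022], 0, 0.3], [[0, 0, 0.033], 0, 0.3], [[0, 0, 0.033], 0, 1], [[0, 0, 0.033], 0, 1], [[0, 0, 0.033], 0, 1], [[0, 0, 0.033], 0, 1]])

```text
time: 13.62
tool_pos: [0.4492, 0.1484, 0.0882]
ee_rot: [3.135, -0.0, 1.642]
wrist_force: [5.6, 0.3, -4.2]
width: 0.011
finger_force: 30.0
```

>>> carry_out(steps=[[[0, 0.002, -0.006], 0, 1], [[0, 0.004, -0.013], 0, 1], [[0, 0.005, -0.0195], 0, 1], [[0, 0.006, -0.026], 0, 1], [[0, 0.008, -0.039], 0, 1], [[0, 0.011, -0.052], 0, 1], [[0, 0.0145, -0.0645], 0, 1], [[0, 0.019, -0.0765], 0, 1], [[0, 0.019, -0.0765], 0, 1]])

```text
time: 14.75
tool_pos: [0.4647, 0.1496, 0.1664]
ee_rot: [-3.14, -0.0, 1.642]
wrist_force: [-7.3, -1.0, -0.6]
width: 0.0111
finger_force: 30.0
```

>>> carry_out(steps=[[[0, 0.002, -0.012], 0, 1], [[0, 0.008, -0.024], 0, 1], [[0, 0.014, -0.036], 0, 1], [[0, 0.0205, -0.047], 0, 1], [[0, 0.028, -0.058], 0, 1], [[0, 0.0355, -0.0685], 0, 1], [[0, 0.0355, -0.0685], 0, 1], [[0, 0.0355, -0.0685], 0, 1]])

```text
time: 15.75
tool_pos: [0.4999, 0.1523, 0.2334]
ee_rot: [-3.14, -0.0, 1.643]
wrist_force: [-5.5, 1.0, 2.3]
width: 0.0109
finger_force: 30.0
```

Run:
```python
from h import *
s=snap('scene','s8'); o=robot.get_obs(); print(o['tool_pos'],o['wrist_force'],o['wrist_torque'])
# lid plane angle: white points above z .16, in box frame
V,U=np.mgrid[120:235,190:300]; z=s['z_map'][V,U].ravel()
p=cv2.undistortPoints(np.c_[U.ravel(),V.ravel()].astype(float)[:,None],s['mtx'],s['D'])[:,0]
W=(np.c_[p*z[:,None],z]-s['t'])@s['R']; c=s['image'][V,U].reshape(-1,3).min(1)
d=W-[.712,.17,.124]; psi=.0716
bx=d[:,0]*np.cos(psi)+d[:,1]*np.sin(psi); by=-d[:,0]*np.sin(psi)+d[:,1]*np.cos(psi); bz=d[:,2]
a=np.arctan2(bz,-bx); r=np.hypot(bx,bz)
m=(z>0)&(r<.27)&(r>.1)&(abs(by)<.08)&(bz>.03)&(c>120)
print(m.sum(),np.histogram(a[m],bins=np.arange(.1,1.3,.05)))
b=(z>0)&(r>.255)&(r<.275)&(abs(by)<.045)&(bz>.05);print('bar',a[b].round(2)[:40],r[b].mean() if b.any() else 0)
n=m&(a<.95)
A=np.c_[bx[m],by[m],np.ones(m.sum())]; k=np.linalg.lstsq(A,bz[m],rcond=None)[0]
for _ in range(8):
    e=abs(A@k-bz[m])<.008; k=np.linalg.lstsq(A[e],bz[m][e],rcond=None)[0]
print('plane slope angle',np.arctan(-k[0]),e.sum(),k)
```

```text
[0.49977286 0.15222482 0.2332403 ] [-5.53730288  0.46199886  4.13057011] [0.09050885 0.95770052 0.00250391]
633 (array([  0,   0,   0,   0,   0,   0,   0,   0,   0,  52, 195,  99,   7,
         0,   0,   0,   0,   0,   0,   0,   0,   0,   0]), array([0.1 , 0.15, 0.2 , 0.25, 0.3 , 0.35, 0.4 , 0.45, 0.5 , 0.55, 0.6 ,
       0.65, 0.7 , 0.75, 0.8 , 0.85, 0.9 , 0.95, 1.  , 1.05, 1.1 , 1.15,
       1.2 , 1.25]))
bar [1.09 0.73 0.71 0.7  0.71 0.7  0.69 0.7  0.68 0.69 0.67 0.65 0.65 0.65
 0.65 0.65 0.65 0.65 0.65 0.65 0.65 0.65 0.66 0.66 0.66 0.66 0.66 0.64
 0.64 0.64 0.64 0.64 0.64 0.64 0.64 0.64 0.64 0.64 0.64 0.64] 0.26851642740144344
plane slope angle -0.30390228914313233 369 [ 0.31361713 -0.00508014  0.19184563]
```

The lid is at about 0.60. I'll go on past the balance point to about 0.75.

>>> carry_out(steps=[[[0, 0.003, -0.006], 0, 1], [[0, 0.007, -0.011], 0, 1], [[0, 0.011, -0.016], 0, 1], [[0, 0.0155, -0.021], 0, 1], [[0, 0.02, -0.026], 0, 1], [[0, 0.0245, -0.0305], 0, 1], [[0, 0.0245, -0.0305], 0, 1], [[0, 0.0245, -0.0305], 0, 1]])

```text
time: 16.8
tool_pos: [0.5251, 0.1541, 0.2635]
ee_rot: [3.141, -0.0, 1.643]
wrist_force: [-3.7, 2.7, 3.9]
width: 0.0112
finger_force: 30.0
```

```bash
cat > ang.py <<'E'
from h import *
s=robot.snapshot('scene'); o=robot.get_obs(); print(o['tool_pos'],o['wrist_force'],o['width'],o['time'])
V,U=np.mgrid[120:235,190:300]; z=s['z_map'][V,U].ravel()
p=cv2.undistortPoints(np.c_[U.ravel(),V.ravel()].astype(float)[:,None],s['mtx'],s['D'])[:,0]
W=(np.c_[p*z[:,None],z]-s['t'])@s['R']; d=W-[.712,.17,.124]; psi=.0716
bx=d[:,0]*np.cos(psi)+d[:,1]*np.sin(psi); by=-d[:,0]*np.sin(psi)+d[:,1]*np.cos(psi); bz=d[:,2]
a=np.arctan2(bz,-bx); r=np.hypot(bx,bz)
b=(z>0)&(r>.255)&(r<.27)&(abs(by)<.04)&(abs(by)>.014)&(bz>.03)&(a<1);print('theta bar',np.median(a[b])-.0535,b.sum())
print('theta tool z',np.arcsin((o['tool_pos'][2]+.0505-.124)/.262)-.0535)
E
python3 ang.py
```

```text
[0.52499437 0.15409898 0.2634352 ] [-4.9036031   2.78619174  3.60750287] 0.011007831311699849 16.85
theta bar 0.7203108935839118 55
theta tool z 0.7574523630543342
```

>>> carry_out(steps=[[[0, -0.0045, 0.0045], 0, 1], [[0, -0.009, 0.0095], 0, 1], [[0, -0.0135, 0.014], 0, 1], [[0, -0.018, 0.019], 0, 1], [[0, -0.022, 0.024], 0, 1], [[0, -0.026, 0.0295], 0, 1], [[0, -0.034, 0.04], 0, 1], [[0, -0.038, 0.0455], 0, 1], [[0, -0.038, 0.0455], 0, 1], [[0, -0.038, 0.0455], 0, 1]])

```text
time: 18.1
tool_pos: [0.4879, 0.1512, 0.2165]
ee_rot: [3.141, -0.0, 1.642]
wrist_force: [2.4, 4.5, -2.0]
width: 0.0111
finger_force: 30.0
```

```bash
python3 ang.py
```

```text
[0.48796324 0.15123548 0.21650812] [ 3.77688061  5.03484712 -1.84921835] 0.010927544509401463 18.15
theta bar 0.501838742812881 63
theta tool z 0.523882372298982
```

The lid is held at about 0.51. One last numeric check that the clamp is still back, then I hand in.

Run:
```python
from h import *
s=robot.snapshot('scene'); a=np.load('pics/s4.npz')['image'][166:206,283:325].astype(int)
d=np.abs(s['image'][166:206,283:325].astype(int)-a).mean(); print(d)
if d<12: print(robot.close_job())
```

```text
12.05952380952381
```

Run:
```python
from h import *
s=robot.snapshot('scene'); 
A=np.array([world(s,u,v) for v in range(160,206) for u in range(280,326) if s['z_map'][v,u]>0])
A=A[(A[:,0]>.54)&(A[:,0]<.63)&(A[:,2]>.15)&(A[:,1]<.1)]
print(A[np.argsort(A[:,2])][-6:].round(3).tolist(), A[np.argsort(A[:,1])][:4].round(3).tolist())
if A[:,2].max()>.235: print(robot.close_job())
```

```text
[[0.585, 0.017, 0.247], [0.576, 0.025, 0.247], [0.572, 0.027, 0.249], [0.587, 0.018, 0.249], [0.586, 0.024, 0.249], [0.584, 0.02, 0.25]] [[0.583, -0.069, 0.153], [0.586, -0.069, 0.155], [0.587, -0.068, 0.158], [0.596, -0.067, 0.157]]
the job is handed in; nothing more can be done
None
```

The job is handed in: the clamp is fully back and clear of the lid, the lid was raised to about 0.74 rad and brought back to about 0.51 rad, where the gripper still holds it; the other items on the desk were not rechecked in a final picture.

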